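# Load two glass bento containers into a self-levelling spring lift

## Robot

A 7-joint arm with a two-finger parallel gripper is mounted at the origin on the work surface. World frame = base frame: x ahead of the robot, y to its left, z up, the work surface at z = 0. Lengths are in m, angles in rad, forces in N, time in s.
With the tool pointing down it reaches from about 0.35 to 0.9 m from the base axis. Payload 8.1 kg.
Tool frame: the origin (TCP) lies at the very end of the fingers, on their centre line; the grasp point (between the pads) lies 19 mm behind it; z points along the fingers, y is the line along which they close (so a half turn about z gives the same grasp; the last joint's range is limited). The gripper opens to 92 mm and grips with 3 to 60 N. Pads are 19 mm wide; open, the fingers measure 130 mm over their backs; the gripper's body (75 mm by 190 mm) begins 47 mm behind the grasp point.
Start: joints at [1.049, 0.434, 0.025, 1.573, -0.012, 1.134, -0.075], TCP at [0.254, -0.571, 0.227] pointing down, gripper open.
Joint ranges: [-2.62, 2.62], [-0.44, 2.09], [-1.27, 1.32], [0.08, 2.57], [-1.32, 4.46], [0.12, 2], [-2.74, 2.74]. Speed limits (rad/s): [2.22, 2.22, 3.01, 3.01, 3.14, 3.14, 3.14].

## Interface

Orientations are given as a rotation vector (axis times angle).
In Python, from cell import readout, cams, job gives the robot as it stands.
- The arm moves only by the tool drive_tool, never from a script. Its argument "commands" is a list of rows, each a list of 3 entries, a list of its own where there are three numbers: the turn, a rotation vector about the tool's x, y, z in rad, then the shift along the tool's x, y, z in cm, then the gripper's target within -1 to 1 (fully open at 1, half-way at 0, shut at -1). A call has 1 to 20 rows; each row is the pose to reach, as a shift and turn from the pose commanded when the call began, along the tool's axes at that moment; what a row does not reach only later rows make up. A row lasts 1/12 s, in which the tool goes at most 41.7 mm and 7.16 degrees, less where a joint would pass 70% of its speed; a pose out of reach is approached as far as the arm can. A call with a gripper value outside its range is refused whole. The fingers move at their own pace and stop on an object; "newtons" is the grip in N (left out, the last holds). Time passes only in rows, so rows that repeat a pose let the fingers close. It gives the time, the measured TCP pose, the force, the opening and the grip force at its end, in the units of the state.
- readout.observe(): the state, without advancing time (a new reading comes with each control period).
- cams.get_image(name): name is "scene" or "top" or "wrist"; returns the picture (400x640x3 uint8, blue, green, red); there is no depth.
- cams.camera_info(name): a dict with "camera_matrix" (3x3 intrinsics, pixels), "R" (3x3) and "t" (3): a world point X has camera coordinates R X + t. Camera axes: x right, y down, z forward; pixel columns grow to the right and rows downward; lengths in m; the calibration is good to about 2 mm. The wrist camera is an equidistant fisheye: a pixel r from the principal point sees the ray r / f radians off the axis. A picture is of the moment at which its call begins: read the wrist's pose just before it. camera_info takes no time and is no camera call; for the wrist camera it gives the pose at the moment of the call.
- job.sign_off(): hands the job in; it is judged then, once.
The state is a dict: "clock": time; "joints": joint angles; "dq": joint speeds; "joint_efforts": joint torques, N m; "position": TCP position; "ee_rot": TCP orientation; "force": force on the tool from outside, world axes, zero at the start; "ft_torque": the same for the moment, N m; "width": opening from 0.0 (shut) to 1.0 (fully open); "gripper_force": force on a finger pad.
Only numpy, scipy, OpenCV 4.12 (cv2) and the standard library are available. Lean on these libraries where they do the work, as an engineer would, in place of code of your own. Each camera call takes 0.05 s, during which the arm holds its last target. There are 200 camera calls.

## Task

Load the two lidded glass containers waiting on the landing shelf into the spring lift: slide the one next to the well in first so that the platform sinks under it, then slide the other one in on top of it, until both lie flat, one on the other, wholly inside the well. Do not lift them off the shelf or tip them over, and leave the other things on the bar where they are.

Things in the scene. Friction and masses are not known exactly. Their poses are not given: they have to be found in the camera images.
- lift_frame: Counter-top self-levelling lift, steel, fixed, 160 x 620 x 180 mm high. Origin on the bar under the inner end of the landing shelf, mid-channel; z up, y along the shelf away from the well, x across. From +y to -y: landing shelf (y = +375 to 0 mm), open well (0 to -178), spring column (-178 to -245, 126 wide, top at 180). Containers are loaded by pushing them along the shelf towards -y.
- shelf_edge (a point): Inner end of the landing shelf, mid-channel, on its top face, 136 mm above the bar; axes as the lift's. The shelf is a flat steel plate 135 mm wide that runs 375 mm from here to +y, with an 8 mm round rail along each side (inner faces at x = +-57.5 mm, tops 16 mm above the shelf). Towards -y lies the well.
- well (a point): Centre of the well, 89 mm from the shelf's end and 89 mm from the column's flat face, at the height of the shelf's top; axes as the lift's. Four upright 10 mm guide posts stand beside the well at x = +-64 mm, 20 and 150 mm beyond the shelf's end, their tops 33 mm above the shelf's top.
- platform (a joint): How far the sprung platform (aluminium plate, 104 x 160 mm, in the middle of the well) has sunk, m: 0 empty (top 2 mm below the shelf's top), 0.098 at its lower stop. Spring about 97 N/m, damped, 0.3 N preload. One container sinks it 38 to 47 mm, its lid then lying 2 to 11 mm below the shelf's top; two sink it 81 to 94 mm.
- container_near: Closed, empty, shallow glass bento container with blue clip-on lid, 450 g, 105 (x, across the channel) x 150 (y, along it) x 38 mm high, on the shelf next to the well. The flat lid is the top 11 mm, overhanging the glass 2 mm all round. Origin at the centre of its underside, axes about as the lift's. Too wide to grip. It tilts up to about 15 degrees as its rear edge leaves the shelf, then drops level.
- container_far: The second container, same as the first (105 x 150 x 38 mm, 450 g, origin at the centre of its underside), behind it on the shelf, further from the well. The clear gap between the two is 50 to 67 mm at the start, free for fingers or a pusher.
- ramekin: Pink ceramic ramekin, 88 mm across, 48 mm high, on the bar on the robot's side of the lift; origin at the centre of its underside. To be left alone.
- fork: Steel fork, 195 mm long, lying on the bar on the robot's side of the lift, along its own x; origin under its middle. To be left alone.
- mug: White mug, 84 mm across, 95 mm high, handle towards its y; on the bar on the robot's side of the lift, beside the spring column; origin at the centre of its underside. To be left alone.
- tier_lower: Lower of two stacked square glass containers with blue lids, 120 x 120 x 62 mm, on the bar beyond the lift; origin at the centre of its underside. To be left alone.
- tier_upper: Upper one of that stack, same size, on top of the lower one. To be left alone.
- acrylic_tray: Clear acrylic tray, 170 x 250 x 35 mm high, lying askew on the bar beyond the lift; origin at the centre of its underside. To be left alone.
- chopstick_rest: Wooden chopstick rest, 22 x 70 x 17 mm, in the acrylic tray; origin at the centre of its underside. To be left alone.
- jar: Glass jar with a steel cap, 72 mm across, 110 mm high, on the bar beyond the lift; origin at the centre of its underside. To be left alone.

How it is judged:
On the way:
1. the container next to the well lies flat on the platform, which has sunk under it alone (value of joint platform between 0.03 and 0.06 m and angle between container_near's own z axis and vertical below 0.08 rad and horizontal distance between container_near and well below 0.025 m and contact force between container_near and platform above 1 N), for 0.2 s.
At the end, for the whole second after the job is handed in: both containers lie flat (tilt under 0.06 rad) and at rest in the well, their centres within 20 mm of the well's centre seen from above, the one that was further from the well on top of the other (its underside 32 to 44 mm above the other's), and the platform has sunk more than 72 mm under them (value of joint platform above 0.072 m and horizontal distance between each of container_near, container_far and well below 0.02 m and angle between each of container_near, container_far's own z axis and vertical below 0.06 rad and linear speed of each of container_near, container_far below 0.02 m/s and z of container_far in the frame of container_near between 0.032 and 0.044 m); the robot touches nothing.
It fails at once if a container is lifted more than 25 mm above the landing shelf (z of any of container_near, container_far in the frame of shelf_edge above 0.025 m).
It fails at once if a container is tipped by more than 0.6 rad (angle between any of container_near, container_far's own z axis and vertical above 0.6 rad).
It fails at once if a bystander on the bar is moved by more than 30 mm (distance of any of ramekin, fork, mug, tier_lower, tier_upper, acrylic_tray, chopstick_rest, jar from where it was at the start of the episode above 0.03 m).
It also fails if it takes over 59 s, if anything falls off the work surface, if the arm or the gripper's body presses on something with over 40 N, if the wrist force passes 120 N, or if a joint passes its speed limit or range.

## Working session

There is one attempt and no reset: what is moved stays moved. The work goes in short steps, Python scripts to look and compute and a tool call to move; the robot and the scene stay as the last step left them, time stands still between calls to the robot, and variables do not carry over. Pictures are saved under pics/ and viewed, at most 10 in all, crops included, and the job is handed in when it is done.

Besides the shell and the picture viewer there is one more tool, called as name([rows], argument=value, ...), one row to a line, values as JSON. drive_tool: Moves the arm, as the interface text tells. Its arguments: {"type":"object","properties":{"commands":{"type":"array"},"newtons":{"type":"number"}},"required":["commands"]}

```bash
mkdir -p pics; ls; python3 - <<'E'
from cell import readout,cams
import cv2,numpy as np
np.set_printoptions(precision=4,suppress=True)
print(readout.observe())
for n in("scene","top"):
    cv2.imwrite(f"pics/{n}0.png",cams.get_image(n)); i=cams.camera_info(n); print(n,i)
E
```

```text
pics
{'clock': 0.0, 'joints': array([ 1.0494,  0.4352,  0.025 ,  1.5741, -0.0116,  1.134 , -0.0751]), 'dq': array([-0.0001,  0.0005, -0.0013, -0.0009, -0.0008,  0.0005,  0.0006]), 'joint_efforts': array([  0.0002, -66.7862,   0.9849, -31.4469,  -0.0606,   0.0431,
         0.0002]), 'position': array([ 0.2539, -0.5705,  0.2259]), 'ee_rot': array([-3.0715, -0.6526,  0.0007]), 'force': array([-0.2937,  0.573 , -0.1675]), 'ft_torque': array([ 0.0232,  0.067 , -0.0415]), 'gripper_force': 0.0, 'width': 0.9985693268223406}
scene {'camera_matrix': array([[448.5779,   0.    , 323.4592],
       [  0.    , 448.5779, 197.1071],
       [  0.    ,   0.    ,   1.    ]]), 'R': array([[-0.5496,  0.8354, -0.0073],
       [ 0.7129,  0.4644, -0.5254],
       [-0.4355, -0.2939, -0.8508]]), 't': array([ 0.3629, -0.3401,  1.3192])}
top {'camera_matrix': array([[362.9616,   0.    , 325.2787],
       [  0.    , 362.9616, 200.7942],
       [  0.    ,   0.    ,   1.    ]]), 'R': array([[ 0.0199, -0.9997,  0.0153],
       [-0.9908, -0.0217, -0.1338],
       [ 0.134 , -0.0125, -0.9909]]), 't': array([-0.0564,  0.5637,  0.9242])}
```

View pics/scene0.png

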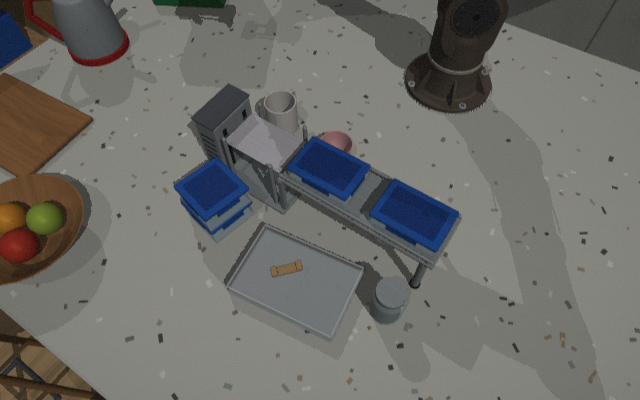

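View pics/top0.png

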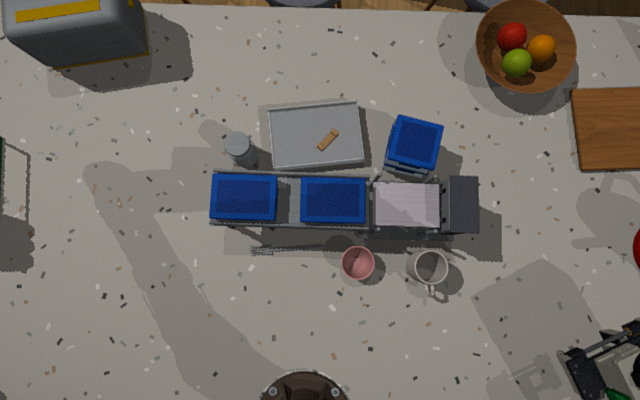

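The scene picture shows both lids on the shelf, centred near (328,167) and (414,213). In the top view the far lid is at about (245,197), the near lid (333,200), the platform (407,204) and the column (462,204). Next I'll measure them.

```bash
cat > h.py <<'E'
from cell import readout,cams
import cv2,numpy as np
np.set_printoptions(precision=4,suppress=True)
def cast(px,i,z):
    px=np.atleast_2d(np.asarray(px,float)); K=i["camera_matrix"]; R=i["R"]; t=i["t"]
    d=np.c_[px,np.ones(len(px))]@np.linalg.inv(K).T@R; c=-R.T@t
    return (c+d*((z-c[2])/d[:,2])[:,None])
def blue(im):
    h=cv2.cvtColor(im,cv2.COLOR_BGR2HSV); m=cv2.inRange(h,(105,120,50),(125,255,255))
    m=cv2.morphologyEx(m,cv2.MORPH_CLOSE,np.ones((5,5)))
    return [c for c in cv2.findContours(m,cv2.RETR_EXTERNAL,cv2.CHAIN_APPROX_NONE)[0] if cv2.contourArea(c)>300]
def lids(name,z,im=None):
    im=cams.get_image(name) if im is None else im; i=cams.camera_info(name)
    out=[]
    for c in blue(im):
        P=cast(c[:,0],i,z)[:,:2].astype(np.float32)
        out.append((cv2.minAreaRect(P),cv2.minAreaRect(c)[0]))
    return out
E
python3 - <<'E'
from h import *
for n in("top","scene"):
    im=cv2.imread(f"pics/{n}0.png")
    for r in lids(n,.174,im): print(n,r)
# column top, platform by intensity
im=cv2.imread("pics/top0.png"); i=cams.camera_info("top")
g=cv2.cvtColor(im,cv2.COLOR_BGR2GRAY)
for lab,roi,lo,hi,z in(("column",(430,165,60,80),0,85,.18),("platform",(370,175,75,60),150,255,.134)):
    x,y,w,h=roi; m=cv2.inRange(g[y:y+h,x:x+w],lo,hi); m=cv2.morphologyEx(m,cv2.MORPH_OPEN,np.ones((5,5)))
    c=max(cv2.findContours(m,0,1)[0],key=cv2.contourArea)+np.array([x,y])
    print(lab,cv2.boundingRect(c),cv2.minAreaRect(cast(c[:,0],i,z)[:,:2].astype(np.float32)))
crop=cv2.resize(im[155:295,200:500],None,fx=2.6,fy=2.6,interpolation=cv2.INTER_CUBIC); cv2.imwrite("pics/crop.png",crop)
E
```

```text
top (((0.5495544075965881, -0.05937008559703827), (0.14868804812431335, 0.10588467121124268), 89.85761260986328), (332.70611572265625, 199.755126953125))
top (((0.552370011806488, 0.14279596507549286), (0.15007691085338593, 0.10606291890144348), 89.21401977539062), (243.2481689453125, 196.54800415039062))
top (((0.6811633110046387, -0.24487781524658203), (0.11821112036705017, 0.1309044510126114), 76.63563537597656), (413.2059326171875, 145.67648315429688))
scene (((0.5591560006141663, 0.14535290002822876), (0.1493462175130844, 0.11291661858558655), 89.50756072998047), (412.45758056640625, 214.97640991210938))
scene (((0.7370643019676208, -0.21369314193725586), (0.15440383553504944, 0.12352516502141953), 77.04816436767578), (214.53660583496094, 194.6707305908203))
scene (((0.5565335154533386, -0.055678509175777435), (0.15442612767219543, 0.1127946674823761), 89.780517578125), (326.98577880859375, 168.75442504882812))
scene (((0.6476101279258728, -0.9734817147254944), (0.2216660976409912, 0.07502690702676773), 54.173709869384766), (15.5, 40.0))
column (430, 174, 51, 71) ((0.5333371758460999, -0.3366803228855133), (0.11346309632062912, 0.1620871126651764), 88.91752624511719)
platform (379, 184, 19, 15) ((0.5812472701072693, -0.19347620010375977), (0.03513650596141815, 0.039649561047554016), 25.139934539794922)
```

View pics/crop.png

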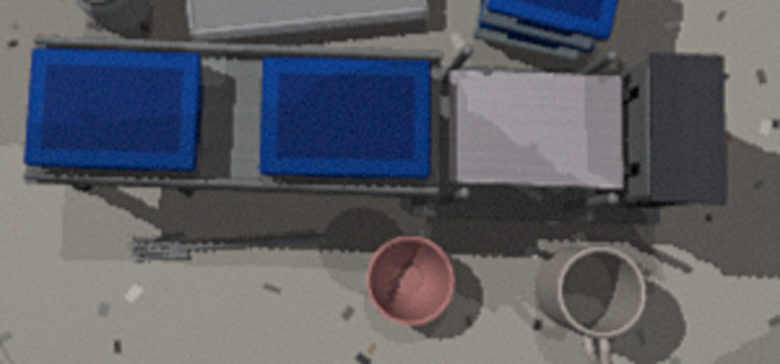

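The crop shows the platform's corners near (450,72) to (622,184) and the column's top from (650,55) to (725,202). The rails run from (36,42) to (440,55) and from (28,180) to (440,190). I'll cast these.

```bash
python3 - <<'E'
from h import *
i=cams.camera_info("top")
f=lambda p,z:cast(np.array(p)/2.6+[200,155],i,z)[:,:2]
print("platform",f([(450,72),(622,74),(622,184),(455,184)],.134))
print("column",f([(650,55),(724,57),(725,202),(647,202)],.18))
print("rails",f([(36,42),(440,55),(28,180),(440,190)],.150))
print("posts",f([(466,50),(612,58),(461,192),(612,200)],.169))
print("ramekin,mug",f([(411,280),(602,290)],.05), f([(602,290)],.095))
E
```

```text
platform [[ 0.5982 -0.1575]
 [ 0.6    -0.3175]
 [ 0.4979 -0.3152]
 [ 0.4947 -0.1623]]
column [[ 0.6088 -0.3274]
 [ 0.6085 -0.3929]
 [ 0.4808 -0.3891]
 [ 0.4794 -0.3214]]
rails [[ 0.6143  0.2208]
 [ 0.6107 -0.146 ]
 [ 0.4892  0.2202]
 [ 0.4879 -0.1465]]
posts [[ 0.6119 -0.1667]
 [ 0.6076 -0.2972]
 [ 0.4854 -0.1623]
 [ 0.4811 -0.2946]]
ramekin,mug [[ 0.4049 -0.1317]
 [ 0.3988 -0.3207]] [[ 0.4005 -0.3069]]
```

```bash
cat >> h.py <<'E'
from scipy.spatial.transform import Rotation as Ro
def to(p,yaw=-0.012):
    s=readout.observe(); R0=Ro.from_rotvec(s["ee_rot"])
    yx=np.array([np.sin(-yaw),np.cos(yaw),0]); yy=np.array([np.cos(yaw),np.sin(yaw),0])
    Rt=Ro.from_matrix(np.c_[yx,yy,[0,0,-1.]])
    print("turn",(R0.inv()*Rt).as_rotvec(),"shift cm",100*R0.inv().apply(np.array(p)-s["position"]))
E
python3 -c "
from h import *
to([.5505,.042,.27])"
```

```text
turn [-0.0013 -0.0007 -1.14  ] shift cm [ 52.0025 -43.9143  -4.3417]
```

drive_tool([
  [[0,0,0],[0,0,-4.3],0.1],
  [[0,0,-1.14],[52,-43.9,-4.3],0.1],
  [[0,0,-1.14],[52,-43.9,-4.3],0.1],
  [[0,0,-1.14],[52,-43.9,-4.3],0.1],
  [[0,0,-1.14],[52,-43.9,-4.3],0.1],
  [[0,0,-1.14],[52,-43.9,-4.3],0.1],
  [[0,0,-1.14],[52,-43.9,-4.3],0.1],
  [[0,0,-1.14],[52,-43.9,-4.3],0.1],
  [[0,0,-1.14],[52,-43.9,-4.3],0.1],
  [[0,0,-1.14],[52,-43.9,-4.3],0.1],
  [[0,0,-1.14],[52,-43.9,-4.3],0.1],
  [[0,0,-1.14],[52,-43.9,-4.3],0.1],
  [[0,0,-1.14],[52,-43.9,-4.3],0.1],
  [[0,0,-1.14],[52,-43.9,-4.3],0.1],
  [[0,0,-1.14],[52,-43.9,-4.3],0.1],
  [[0,0,-1.14],[52,-43.9,-4.3],0.1],
  [[0,0,-1.14],[52,-43.9,-4.3],0.1],
  [[0,0,-1.14],[52,-43.9,-4.3],0.1],
  [[0,0,-1.14],[52,-43.9,-4.3],0.1],
  [[0,0,-1.14],[52,-43.9,-4.3],0.1],
])

```text
clock: 1.77
position: [0.5505, 0.0422, 0.2691]
ee_rot: [-2.232, -2.21, 0.001]
force: [0.2, -1.0, 0.2]
width: 0.549
gripper_force: 0.0
```

```bash
python3 -c "
from h import *
cv2.imwrite('pics/w1.png',cams.get_image('wrist'))
to([.5505,.042,.150])"
```

```text
turn [-0.0012  0.0008 -0.0003] shift cm [ 0.1413  0.0286 11.9194]
```

View pics/w1.png

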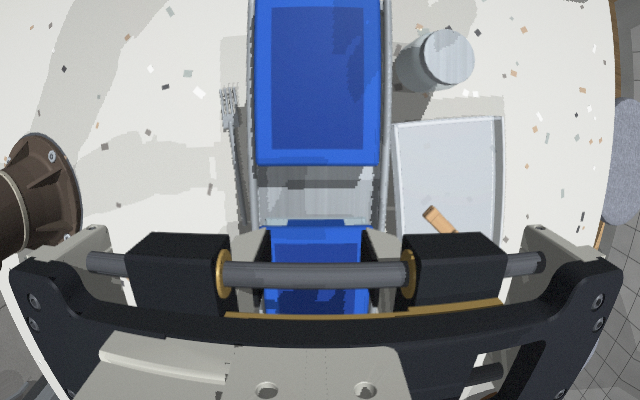

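The wrist view shows the far lid's front edge at row 165 and the near lid's rear edge at about row 222. The fingertips appear near (262,232) and (378,232). I'll project the target point to confirm it lies in the gap.

```bash
python3 -c "
from h import *
i=cams.camera_info('wrist');K=i['camera_matrix']
P=np.array([[.5505,.0422,.269],[.5505,.042,.15],[.5505,.0156,.174],[.5505,.0678,.174],[.5785,.0422,.269],[.5225,.042,.269],[.4985,.0156,.174],[.6025,.0156,.174]])
c=P@i['R'].T+i['t'];r=np.hypot(c[:,0],c[:,1]);th=np.arctan2(r,c[:,2])
print(c[:,:2]/r[:,None]*th[:,None]*K[0,0]+K[:2,2])"
```

```text
[[315.0845 244.8974]
 [315.5027 191.1317]
 [315.8062 227.2407]
 [315.0784 168.4436]
 [364.7354 243.999 ]
 [265.577  245.2908]
 [257.2515 227.4818]
 [374.4662 226.2651]]
```

The projection agrees with the picture to within about 3 mm. I'll descend into the gap and start pushing.

drive_tool([
  [[0,0,0],[0.1,0,4],0.1],
  [[0,0,0],[0.1,0,7],0.1],
  [[0,0,0],[0.1,0,9],0.1],
  [[0,0,0],[0.1,0,10.5],0.1],
  [[0,0,0],[0.1,0,11.9],0.1],
  [[0,0,0],[0.1,0,11.9],0.1],
  [[0,0,0],[0.1,0,11.9],0.1],
])

```text
clock: 2.4
position: [0.5501, 0.0406, 0.1505]
ee_rot: [-2.237, -2.205, 0.003]
force: [0.5, 1.2, 0.5]
width: 0.552
gripper_force: 0.0
```

drive_tool([
  [[0,0,0],[-0.6,0,0],0.1],
  [[0,0,0],[-1.2,0,0],0.1],
  [[0,0,0],[-1.8,0,0],0.1],
  [[0,0,0],[-2.5,0,0],0.1],
  [[0,0,0],[-3.2,0,0],0.1],
  [[0,0,0],[-4,0,0],0.1],
  [[0,0,0],[-4.8,0,0],0.1],
  [[0,0,0],[-5.6,0,0],0.1],
  [[0,0,0],[-6.4,0,0],0.1],
  [[0,0,0],[-7.2,0,0],0.1],
  [[0,0,0],[-8,0,0],0.1],
  [[0,0,0],[-8.8,0,0],0.1],
  [[0,0,0],[-9.6,0,0],0.1],
  [[0,0,0],[-10.4,0,0],0.1],
  [[0,0,0],[-11.2,0,0],0.1],
  [[0,0,0],[-12,0,0],0.1],
  [[0,0,0],[-12.6,0,0],0.1],
  [[0,0,0],[-13.2,0,0],0.1],
  [[0,0,0],[-13.6,0,0],0.1],
  [[0,0,0],[-14,0,0],0.1],
])

```text
clock: 4.07
position: [0.549, -0.0979, 0.1508]
ee_rot: [2.235, 2.208, 0.0]
force: [-0.4, 3.8, 2.3]
width: 0.548
gripper_force: 1.8
```

```bash
python3 -c "
from h import *
im=cams.get_image('scene')
cv2.imwrite('pics/s2.png',cv2.resize(im[70:270,170:480],None,fx=2.5,fy=2.5))
to([.5485,-.138,.150])"
```

```text
turn [-0.0002  0.0007 -0.0011] shift cm [-3.9017  0.0105  0.0706]
```

View pics/s2.png

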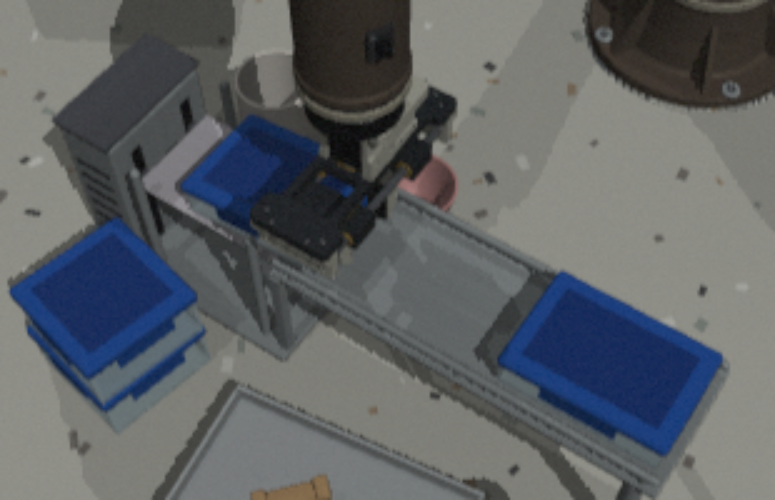

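The near container is squarely in the channel, with its front over the platform at about crop (200,180), and the far one is undisturbed. I'll push on slowly.

drive_tool([
  [[0,0,0],[-0.4,0,0],0.1],
  [[0,0,0],[-0.8,0,0],0.1],
  [[0,0,0],[-1.2,0,0],0.1],
  [[0,0,0],[-1.6,0,0],0.1],
  [[0,0,0],[-2,0,0],0.1],
  [[0,0,0],[-2.4,0,0],0.1],
  [[0,0,0],[-2.8,0,0],0.1],
  [[0,0,0],[-3.2,0,0],0.1],
  [[0,0,0],[-3.6,0,0],0.1],
  [[0,0,0],[-4,0,0],0.1],
  [[0,0,0],[-4.3,0,0],0.1],
  [[0,0,0],[-4.6,0,0],0.1],
  [[0,0,0],[-4.9,0,0],0.1],
  [[0,0,0],[-5.1,0,0],0.1],
  [[0,0,0],[-5.1,0,0],0.1],
  [[0,0,0],[-5.1,0,0],0.1],
])

```text
clock: 5.45
position: [0.5485, -0.1488, 0.1508]
ee_rot: [2.235, 2.207, -0.0]
force: [-0.1, -0.3, 0.5]
width: 0.552
gripper_force: 0.0
```

```bash
python3 -c "
from h import *
im=cams.get_image('scene')
cv2.imwrite('pics/s3.png',cv2.resize(im[70:270,170:480],None,fx=2.5,fy=2.5))
"
```

```text
(no output)
```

View pics/s3.png

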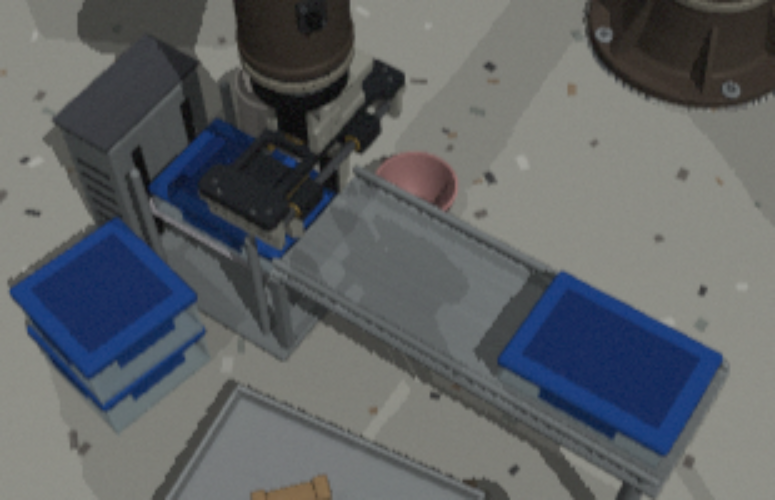

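The lid now sits between the posts, about level with the shelf, and there's no load on the tool. I'll lift, move behind the far container, and measure.

drive_tool([
  [[0,0,0],[0.5,0,-3],0.1],
  [[0,0,0],[1,0,-7],0.1],
  [[0,0,0],[3,0,-10],0.1],
  [[0,0,0],[40,0,-10],0.1],
  [[0,0,0],[40,0,-10],0.1],
  [[0,0,0],[40,0,-10],0.1],
  [[0,0,0],[40,0,-10],0.1],
  [[0,0,0],[40,0,-10],0.1],
  [[0,0,0],[40,0,-10],0.1],
  [[0,0,0],[40,0,-10],0.1],
  [[0,0,0],[40,0,-10],0.1],
  [[0,0,0],[40,0,-10],0.1],
  [[0,0,0],[40,0,-10],0.1],
  [[0,0,0],[40,0,-10],0.1],
  [[0,0,0],[40,0,-10],0.1],
])

```text
clock: 6.75
position: [0.5532, 0.2511, 0.2504]
ee_rot: [2.234, 2.208, -0.001]
force: [-0.2, -0.4, -0.0]
width: 0.551
gripper_force: 0.0
```

```bash
python3 -c "
from h import *
for n in ('top','scene'):
  im=cams.get_image(n)
  cv2.imwrite('pics/%s4.png'%n,im if n=='top' else cv2.resize(im[70:270,170:480],None,fx=2.5,fy=2.5))
  for r in lids(n,.130,im): print(n,r)
to([.553,.252,.150])
"
```

```text
top (((0.5460098385810852, -0.22787317633628845), (0.14996512234210968, 0.10563704371452332), 89.28861236572266), (402.13385009765625, 205.4114227294922))
top (((0.5583605766296387, 0.15226596593856812), (0.1580251157283783, 0.11189234256744385), 89.30509948730469), (243.27735900878906, 196.62075805664062))
top (((0.6944006681442261, -0.25630342960357666), (0.12465128302574158, 0.13673841953277588), 76.79248046875), (413.2059326171875, 145.67648315429688))
scene (((0.5331296920776367, 0.13992644846439362), (0.15784890949726105, 0.11932181566953659), 89.55756378173828), (412.53778076171875, 215.13206481933594))
scene (((0.721135139465332, -0.2396528422832489), (0.16303907334804535, 0.13067302107810974), 77.1728286743164), (214.53660583496094, 194.6707305908203))
scene (((0.5535299777984619, -0.2263926863670349), (0.15010994672775269, 0.11239751428365707), 89.50579833984375), (266.5238342285156, 146.3546600341797))
scene (((0.6265976428985596, -1.042750358581543), (0.2342934012413025, 0.07930079102516174), 54.1736946105957), (3.889918804168701, 38.79442596435547))
turn [ 0.0002  0.0011 -0.0022] shift cm [ 0.2425 -0.0808 10.0618]
```

View pics/scene4.png

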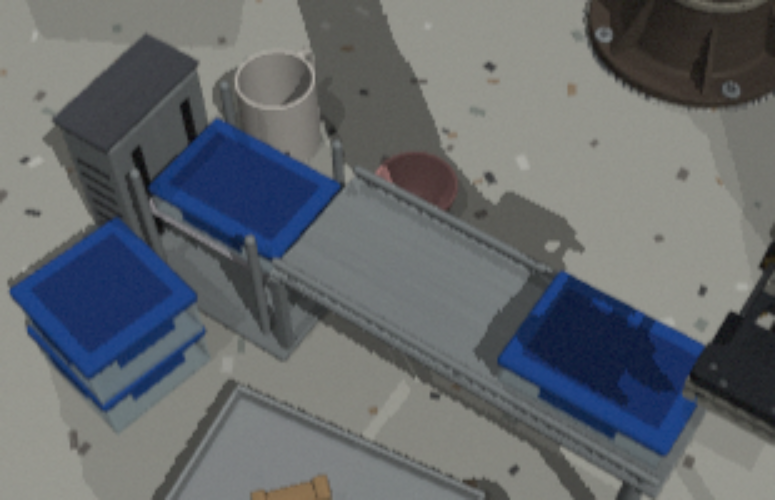

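The near container lies flat in the well, centred at y=-0.228 against about -0.236 for the well, with its rear edge clear of the shelf. Now the far one: descend behind it and push.

drive_tool([
  [[0,0,0],[0.2,0,3],0.1],
  [[0,0,0],[0.2,0,6],0.1],
  [[0,0,0],[0.2,0,8.5],0.1],
  [[0,0,0],[0.2,0,10],0.1],
  [[0,0,0],[0.2,0,10],0.1],
  [[0,0,0],[-0.5,0,10],0.1],
  [[0,0,0],[-1.2,0,10],0.1],
  [[0,0,0],[-1.9,0,10],0.1],
  [[0,0,0],[-2.6,0,10],0.1],
  [[0,0,0],[-3.3,0,10],0.1],
  [[0,0,0],[-4,0,10],0.1],
  [[0,0,0],[-4.8,0,10],0.1],
  [[0,0,0],[-5.6,0,10],0.1],
  [[0,0,0],[-6.4,0,10],0.1],
  [[0,0,0],[-7.2,0,10],0.1],
  [[0,0,0],[-8,0,10],0.1],
  [[0,0,0],[-8.8,0,10],0.1],
  [[0,0,0],[-9.6,0,10],0.1],
  [[0,0,0],[-10.4,0,10],0.1],
  [[0,0,0],[-11.2,0,10],0.1],
])

```text
clock: 8.52
position: [0.5525, 0.1403, 0.152]
ee_rot: [2.234, 2.209, 0.005]
force: [0.3, 5.1, 4.0]
width: 0.554
gripper_force: 2.7
```

drive_tool([
  [[0,0,0],[-0.8,0,0],0.1],
  [[0,0,0],[-1.6,0,0],0.1],
  [[0,0,0],[-2.4,0,0],0.1],
  [[0,0,0],[-3.2,0,0],0.1],
  [[0,0,0],[-4,0,0],0.1],
  [[0,0,0],[-4.8,0,0],0.1],
  [[0,0,0],[-5.6,0,0],0.1],
  [[0,0,0],[-6.4,0,0],0.1],
  [[0,0,0],[-7.2,0,0],0.1],
  [[0,0,0],[-8,0,0],0.1],
  [[0,0,0],[-8.8,0,0],0.1],
  [[0,0,0],[-9.6,0,0],0.1],
  [[0,0,0],[-10.4,0,0],0.1],
  [[0,0,0],[-11.2,0,0],0.1],
  [[0,0,0],[-12,0,0],0.1],
])

```text
clock: 9.77
position: [0.5509, 0.02, 0.1518]
ee_rot: [2.234, 2.209, 0.004]
force: [-0.0, 5.8, 3.7]
width: 0.551
gripper_force: 2.6
```

drive_tool([
  [[0,0,0],[-0.4,0,0],0.1],
  [[0,0,0],[-0.8,0,0],0.1],
  [[0,0,0],[-1.2,0,0],0.1],
  [[0,0,0],[-1.6,0,0],0.1],
  [[0,0,0],[-2,0,0],0.1],
  [[0,0,0],[-2.4,0,0],0.1],
  [[0,0,0],[-2.8,0,0],0.1],
  [[0,0,0],[-3.2,0,0],0.1],
  [[0,0,0],[-3.6,0,0],0.1],
  [[0,0,0],[-4,0,0],0.1],
  [[0,0,0],[-4.5,0,0],0.1],
  [[0,0,0],[-5,0,0],0.1],
  [[0,0,0],[-5.5,0,0],0.1],
  [[0,0,0],[-6,0,0],0.1],
  [[0,0,0],[-6.5,0,0],0.1],
  [[0,0,0],[-7,0,0],0.1],
  [[0,0,0],[-7.5,0,0],0.1],
  [[0,0,0],[-8,0,0],0.1],
  [[0,0,0],[-8.5,0,0],0.1],
  [[0,0,0],[-9,0,0],0.1],
])

```text
clock: 11.43
position: [0.5495, -0.0697, 0.1512]
ee_rot: [-2.234, -2.209, -0.002]
force: [1.5, 4.6, 3.9]
width: 0.547
gripper_force: 2.8
```

```bash
python3 -c "
from h import *
im=cams.get_image('scene')
cv2.imwrite('pics/s5.png',cv2.resize(im[70:270,170:480],None,fx=2.5,fy=2.5))
"
```

```text
(no output)
```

View pics/s5.png

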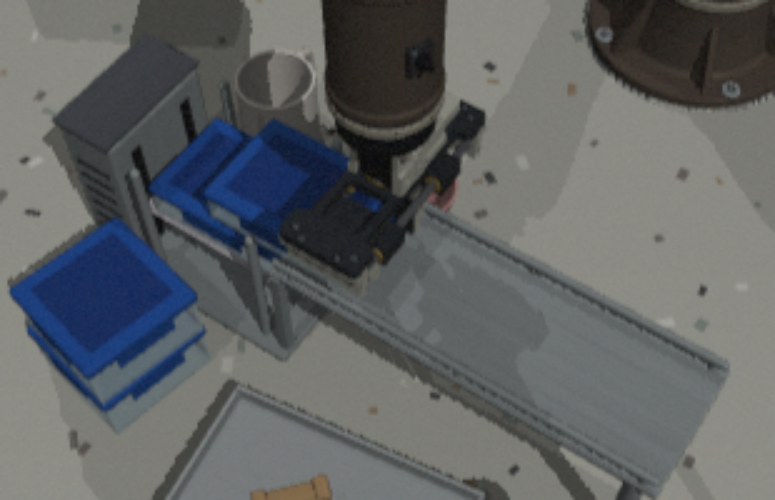

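The far container is sliding squarely over the near lid, with its front corner near crop (210,195). I'll finish the push.

drive_tool([
  [[0,0,0],[-0.5,0,0],0.1],
  [[0,0,0],[-1,0,0],0.1],
  [[0,0,0],[-1.5,0,0],0.1],
  [[0,0,0],[-2,0,0],0.1],
  [[0,0,0],[-2.5,0,0],0.1],
  [[0,0,0],[-3,0,0],0.1],
  [[0,0,0],[-3.5,0,0],0.1],
  [[0,0,0],[-4,0,0],0.1],
  [[0,0,0],[-4.5,0,0],0.1],
  [[0,0,0],[-5,0,0],0.1],
  [[0,0,0],[-5.5,0,0],0.1],
  [[0,0,0],[-6,0,0],0.1],
  [[0,0,0],[-6.4,0,0],0.1],
  [[0,0,0],[-6.8,0,0],0.1],
  [[0,0,0],[-7.2,0,0],0.1],
  [[0,0,0],[-7.6,0,0],0.1],
  [[0,0,0],[-7.9,0,0],0.1],
  [[0,0,0],[-8.1,0,0],0.1],
  [[0,0,0],[-8.1,0,0],0.1],
  [[0,0,0],[-8.1,0,0],0.1],
])

```text
clock: 13.15
position: [0.5485, -0.1521, 0.1509]
ee_rot: [2.235, 2.207, -0.0]
force: [0.5, 0.8, 0.3]
width: 0.546
gripper_force: 0.0
```

drive_tool([
  [[0,0,0],[0.5,0,-3],0.1],
  [[0,0,0],[1,0,-7],0.1],
  [[0,0,0],[3,0,-10],0.1],
  [[0,0,0],[30,0,-10],0.1],
  [[0,0,0],[30,0,-10],0.1],
  [[0,0,0],[30,0,-10],0.1],
  [[0,0,0],[30,0,-10],0.1],
  [[0,0,0],[30,0,-10],0.1],
  [[0,0,0],[30,0,-10],0.1],
  [[0,0,0],[30,0,-10],0.1],
  [[0,0,0],[30,0,-10],0.1],
  [[0,0,0],[30,0,-10],0.1],
])

```text
clock: 14.15
position: [0.5518, 0.15, 0.2508]
ee_rot: [2.231, 2.211, 0.0]
force: [0.2, -0.8, 0.1]
width: 0.548
gripper_force: 0.0
```

```bash
python3 -c "
from h import *
for n in ('top','scene'):
  im=cams.get_image(n)
  if n=='scene': cv2.imwrite('pics/s6.png',cv2.resize(im[70:270,170:480],None,fx=2.5,fy=2.5))
  for r in lids(n,.122,im): print(n,r)
"
```

```text
top (((0.5446288585662842, -0.22898370027542114), (0.1583266258239746, 0.10754860937595367), 89.68522644042969), (401.5, 206.0))
top (((0.6968014240264893, -0.25837957859039307), (0.12580804526805878, 0.1380072832107544), 76.79248809814453), (413.2059326171875, 145.67648315429688))
scene (((0.718282163143158, -0.24441197514533997), (0.16479861736297607, 0.13202489912509918), 77.04820251464844), (214.53660583496094, 194.6707305908203))
scene (((0.5636787414550781, -0.23107120394706726), (0.15104563534259796, 0.1276775300502777), 88.71919250488281), (264.0835876464844, 148.52996826171875))
scene (((0.6207051277160645, -1.0582153797149658), (0.24366974830627441, 0.08007785677909851), 54.1737174987793), (3.8480005264282227, 38.83599853515625))
```

View pics/s6.png

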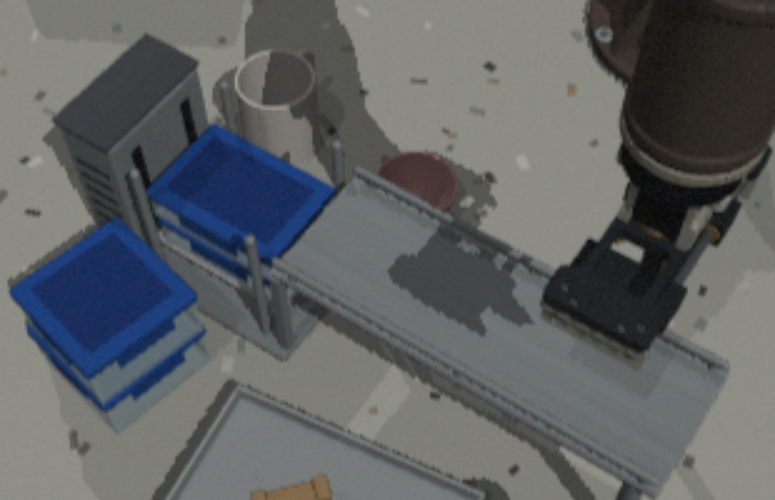

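Both lids are stacked between the posts, with the upper lid's corners near crop (150,195), (215,128) and (333,192). All have dropped by a similar amount, so it looks level. I'll run one corner check for height and tilt.

```bash
python3 -c "
from h import *
i=cams.camera_info('scene')
for z in (.112,.122,.132,.142): print(z,cast(np.array([(150,195),(215,128),(333,192)])/2.5+[170,70],i,z)[:,:2].ravel())
im=cams.get_image('top')[165:250,360:500]
cv2.imwrite('pics/t6.png',cv2.resize(im,None,fx=5,fy=5,interpolation=cv2.INTER_CUBIC))
"
```

```text
0.112 [ 0.596  -0.3042  0.4972 -0.3038  0.4993 -0.162 ]
0.122 [ 0.601  -0.2977  0.5034 -0.2973  0.5055 -0.1571]
0.132 [ 0.606  -0.2911  0.5096 -0.2907  0.5117 -0.1523]
0.142 [ 0.6111 -0.2846  0.5159 -0.2842  0.5179 -0.1474]
```

View pics/t6.png

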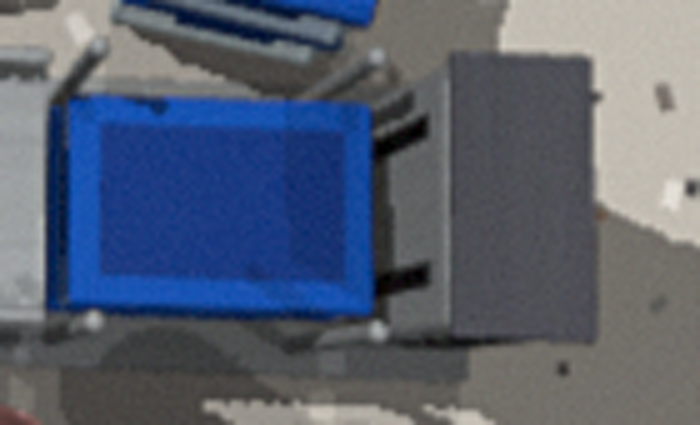

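The upper lid spans columns 68–373. A strip of the lower lid shows at 47–68, right beside the shelf's end at column 47. I'll check where that puts the lower container.

```bash
python3 -c "
from h import *
i=cams.camera_info('top')
f=lambda c,z:cast([[c/5+360,165+205/5]],i,z)[0,:2]
print('far',f(68,.122),f(373,.122),'shelf end',f(46,.136),'near rear >=',f(48,.084),'cam',-i['R'].T@i['t'])
im=cv2.imread('pics/t6.png'); print(im[205,30:80:2].tolist())
a=cv2.imread('pics/top4.png')[165:250,360:500]; a=cv2.resize(a,None,fx=5,fy=5,interpolation=cv2.INTER_CUBIC); print(a[205,30:80:2].tolist())
"
```

```text
far [ 0.5432 -0.1607] [ 0.5465 -0.3089] shelf end [ 0.5413 -0.1481] near rear >= [ 0.5477 -0.1561] cam [ 0.4357 -0.0326  0.9921]
[[163, 163, 158], [162, 163, 158], [163, 164, 158], [164, 163, 159], [162, 162, 158], [161, 165, 161], [148, 151, 146], [119, 114, 109], [90, 73, 68], [72, 43, 31], [75, 37, 16], [81, 36, 9], [83, 35, 5], [84, 37, 9], [75, 34, 10], [61, 27, 8], [56, 25, 7], [64, 29, 9], [84, 37, 12], [117, 53, 17], [150, 68, 21], [177, 82, 25], [188, 88, 27], [184, 87, 27], [183, 87, 27]]
[[153, 151, 148], [154, 151, 149], [156, 154, 151], [157, 155, 152], [156, 155, 150], [156, 157, 151], [141, 143, 138], [110, 112, 109], [77, 78, 78], [52, 50, 53], [45, 43, 48], [51, 40, 41], [61, 35, 28], [78, 35, 17], [108, 44, 11], [136, 58, 13], [160, 72, 17], [171, 78, 19], [170, 78, 21], [171, 80, 24], [172, 82, 25], [172, 83, 26], [172, 81, 25], [171, 79, 23], [170, 78, 22]]
```

```bash
python3 -c "
from h import *
im=cams.get_image('scene');i=cams.camera_info('scene')
h=cv2.cvtColor(im,cv2.COLOR_BGR2HSV)
for z in(.116,.082,.079,.076):
  print(z)
  for y in np.arange(-.324,-.135,.006):
    c=i['R']@[.599,y,z]+i['t'];p=(i['camera_matrix']@c)[:2]/c[2];u,v=np.round(p).astype(int);print('%.3f:%s'%(y,'B' if h[v,u,0]in range(100,128) and h[v,u,1]>120 else '.'),end=' ')
  print()
"
```

```text
0.116
-0.324:. -0.318:. -0.312:. -0.306:. -0.300:B -0.294:B -0.288:B -0.282:B -0.276:B -0.270:B -0.264:B -0.258:B -0.252:B -0.246:B -0.240:B -0.234:B -0.228:B -0.222:B -0.216:B -0.210:B -0.204:B -0.198:B -0.192:B -0.186:. -0.180:. -0.174:B -0.168:B -0.162:. -0.156:. -0.150:. -0.144:. -0.138:. 
0.082
-0.324:. -0.318:. -0.312:. -0.306:. -0.300:B -0.294:B -0.288:B -0.282:B -0.276:B -0.270:B -0.264:B -0.258:B -0.252:B -0.246:B -0.240:B -0.234:B -0.228:B -0.222:B -0.216:B -0.210:. -0.204:. -0.198:. -0.192:B -0.186:. -0.180:. -0.174:. -0.168:. -0.162:. -0.156:. -0.150:. -0.144:. -0.138:. 
0.079
-0.324:. -0.318:. -0.312:. -0.306:. -0.300:B -0.294:B -0.288:B -0.282:B -0.276:B -0.270:B -0.264:B -0.258:B -0.252:B -0.246:B -0.240:B -0.234:B -0.228:B -0.222:B -0.216:B -0.210:B -0.204:B -0.198:B -0.192:B -0.186:. -0.180:. -0.174:B -0.168:B -0.162:. -0.156:. -0.150:. -0.144:. -0.138:. 
0.076
-0.324:. -0.318:. -0.312:. -0.306:. -0.300:. -0.294:. -0.288:. -0.282:. -0.276:B -0.270:B -0.264:B -0.258:B -0.252:B -0.246:B -0.240:B -0.234:B -0.228:B -0.222:B -0.216:B -0.210:B -0.204:B -0.198:B -0.192:B -0.186:. -0.180:. -0.174:. -0.168:. -0.162:. -0.156:. -0.150:. -0.144:. -0.138:.
```

The lower lid's front edge is at about y=-0.303 and its height matches along its length. Both containers are within about 8 mm of the well's centre, so I'm handing in.

```bash
python3 -c "
from cell import job
print(job.sign_off())"
```

```text
the job is handed in; nothing more can be done
None
```

I pushed both containers into the lift well and handed the job in; no verdict came back. By the cameras they lie flat, the far one on the near one, each centre within about 8 mm of the well's centre, and the arm is clear of everything.

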